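# Put the marker pens back on the rests of their own colour

## Robot

A 6-joint arm with a two-finger parallel gripper is mounted at the origin on a cart in front of the work surface, level with it; the furniture and walls round the work are solid. World frame = base frame: x ahead of the robot, y to its left, z up, the work surface at z = 0. Lengths are in m, angles in degrees, forces in N, time in s.
With the tool pointing down it reaches from about 0.4 to 0.825 m from the base axis. Payload 7 kg.
Tool frame: the origin (TCP) lies at the very end of the fingers, on their centre line; the grasp point (between the pads) lies 19 mm behind it (ctrl.grip_depth is the distance from the TCP to the grasp point, in m); z points along the fingers, y is the line along which they close (so a half turn about z gives the same grasp; the last joint's range is limited). The gripper opens to 88 mm and grips with 3 to 60 N. Pads are 19 mm wide; open, the fingers measure 130 mm over their backs; the gripper's body (78 mm by 193 mm) begins 47 mm behind the grasp point.
Start: joints at [-48.352, 20.546, 0.682, 0, -70.136, -16.507], TCP at [0.287, -0.611, 0.187] pointing down, gripper open.
Joint ranges: [-176.03, 176.03], [-82.01, 121.73], [-58.28, 71.71], [-173.87, 95.51], [-174.79, -0.11], [-173.66, 173.66]. Speed limits (degrees/s): [136.94, 136.94, 172.46, 180, 180, 180].

## Interface

Orientations are given as [roll, pitch, yaw] about the fixed x, y, z axes, in that order (R = Rz(yaw) Ry(pitch) Rx(roll)).
In Python, from plant import get_obs, eyes, ctrl, spotter gives the robot as it stands.
- The arm moves only by the shell command python3 -m crank 'ROWS'. ROWS is JSON, one flat list of numbers, 7 for each row, row after row: the turn, a rotation vector about the tool's x, y, z in rad, then the shift along the tool's x, y, z in mm, then the opening, from 0 (shut) to 1 (fully open). A call has 1 to 5 rows; each row shifts and turns the commanded pose from where the row before left it, along the tool's axes as they then stand; what a row does not reach is not made up. A row lasts 1/8 s, in which the tool goes at most 62.5 mm and 10.7 degrees, less where a joint would pass 70% of its speed; a pose out of reach is approached as far as the arm can. A call is refused whole if a number of a shift passes 62.5 or a number of a turn 0.188, either way. A call with a gripper value outside its range is refused whole. The fingers move at their own pace and stop on an object; the grip force is fixed at half the most. Time passes only in rows, so rows that do not move let the fingers close. It gives the time, the measured TCP pose, the force, the opening and the grip force at its end, in the units of the state.
- get_obs(): the state, without advancing time (a new reading comes with each control period).
- eyes.snapshot(name): name is "scene" or "top"; returns the picture (420x560x3 uint8, blue, green, red); there is no depth.
- eyes.camera_model(name): a dict with "fx", "fy", "cx", "cy" (pixels), "extrinsics" (4x4, takes a point from camera to world coordinates). Camera axes: x right, y down, z forward; pixel columns grow to the right and rows downward; lengths in m; the calibration is good to about 2 mm. A picture is of the moment at which its call begins. camera_model takes no time and is no camera call.
- ctrl.close_job(): hands the job in; it is judged then, once.
Trained networks look in the newest picture that a camera, given by its name, has taken for a name from the list of things; names that differ only in an ending like _2 or _b are one class to them, and where a whole thing is asked for, a point or a joint stands for the part that bears it (a point fixed in the world has none). Each returns a list of dicts, best first, with "p" (0 to 1); they miss things now and then, are a little off and sometimes report something else, mostly with a low value. They report only what shows in the picture. A call takes as long as a camera call.
- spotter.outline_of(camera, target): "region" (420x560 bool, what is visible of it) and "rect" ([left, top, width, height] in pixels, round what is visible of it).
- spotter.place_of(camera, target): "location" ([column, row] in pixels: a listed point, or the origin of a listed thing).
The state is a dict: "clock": time; "joint_pos": joint angles; "qvel": joint speeds; "tau": joint torques, N m; "tool_pos": TCP position; "orientation": TCP orientation; "force": force on the tool from outside, world axes, zero at the start; "moment": the same for the moment, N m; "opening": finger opening in m; "gripper_force": force on a finger pad.
Only numpy, scipy, OpenCV 4.12 (cv2) and the standard library are available. Lean on these libraries where they do the work, as an engineer would, in place of code of your own. Each camera call takes 0.05 s, during which the arm holds its last target. There are 200 camera calls.

## Task

The four marker pens have been put back on one another's rests. Swap them round until every pen lies flat along the middle of the rest that has the colour of its cap, centred along its length, either way round; use the plain grey spare rest to park a pen on the way, and leave it empty at the end. Leave the glass beaker standing where it is.

Things in the scene. Friction and masses are not known exactly. Their poses are not given: they have to be found in the camera images.
- pen_red: marker pen, red cap (about 50 mm of its length), white barrel with a red band; 135 mm long, 14 mm thick, lies flat, does not roll; loose, 30 to 70 g. Origin: middle of its length, on its underside (10 mm above the bench on a rest); it balances there. y runs along it, from the cap to the barrel end, z up. Solid all along, 13 mm wide and high; grip it across x at its middle.
- pen_yellow: marker pen, yellow cap (about 50 mm of its length), white barrel with a yellow band; 135 mm long, 14 mm thick, lies flat, does not roll; loose, 30 to 70 g. Origin: middle of its length, on its underside (10 mm above the bench on a rest); it balances there. y runs along it, from the cap to the barrel end, z up. Solid all along, 13 mm wide and high; grip it across x at its middle.
- pen_blue: marker pen, blue cap (about 50 mm of its length), white barrel with a blue band; 135 mm long, 14 mm thick, lies flat, does not roll; loose, 30 to 70 g. Origin: middle of its length, on its underside (10 mm above the bench on a rest); it balances there. y runs along it, from the cap to the barrel end, z up. Solid all along, 13 mm wide and high; grip it across x at its middle.
- pen_black: marker pen, black cap (about 50 mm of its length), white barrel with a black band; 135 mm long, 14 mm thick, lies flat, does not roll; loose, 30 to 70 g. Origin: middle of its length, on its underside (10 mm above the bench on a rest); it balances there. y runs along it, from the cap to the barrel end, z up. Solid all along, 13 mm wide and high; grip it across x at its middle.
- rest_red: red pen rest, grey with a red inlay covering most of its top; flat plate fixed to the bench, 50 (its x) x 140 (its y, the length) x 10 mm high, with a small flush screw at each end. Origin: middle of its underside, so the top face is at +10 mm in z. It never moves in a run.
- rest_yellow: yellow pen rest, grey with a yellow inlay covering most of its top; flat plate fixed to the bench, 50 (its x) x 140 (its y, the length) x 10 mm high, with a small flush screw at each end. Origin: middle of its underside, so the top face is at +10 mm in z. It never moves in a run.
- rest_blue: blue pen rest, grey with a blue inlay covering most of its top; flat plate fixed to the bench, 50 (its x) x 140 (its y, the length) x 10 mm high, with a small flush screw at each end. Origin: middle of its underside, so the top face is at +10 mm in z. It never moves in a run.
- rest_black: black pen rest, grey with a black inlay covering most of its top; flat plate fixed to the bench, 50 (its x) x 140 (its y, the length) x 10 mm high, with a small flush screw at each end. Origin: middle of its underside, so the top face is at +10 mm in z. It never moves in a run.
- rest_spare: spare pen rest, plain grey without a coloured inlay, empty at the start; flat plate fixed to the bench, 50 (its x) x 140 (its y, the length) x 10 mm high, with a small flush screw at each end. Origin: middle of its underside, so the top face is at +10 mm in z. It never moves in a run.
- beaker: small empty glass beaker, 56 mm across (64 mm with the spout), 70 mm high, standing loose in the row of rests. Origin: middle of its underside, z up. To be left alone. Behind the row of rests and beaker stands an instrument box, 340 mm high, its front at world x = 0.56 from y = -0.23 to 0.09: keep wrist and gripper off it.

How it is judged (in metres and radians):
At the end, for the whole second after the job is handed in: Each pen lies on the rest of its cap's colour, its middle within 12 mm across and 15 mm along of the rest's middle, within 0.2 rad of the rest's length (either way round), on the rest's top face (not on another pen), released and at rest. The spare rest is thereby empty (x of pen_red in the frame of rest_red between -0.012 and 0.012 m and y of pen_red in the frame of rest_red between -0.015 and 0.015 m and z of pen_red in the frame of rest_red between 0.005 and 0.02 m and angle between the y axis of pen_red and the y axis of rest_red, either way round below 0.2 rad and linear speed of each of pen_red, pen_yellow, pen_blue, pen_black below 0.02 m/s and contact force between each of pen_red, pen_yellow, pen_blue, pen_black and the fingers below 0.05 N and x of pen_yellow in the frame of rest_yellow between -0.012 and 0.012 m and y of pen_yellow in the frame of rest_yellow between -0.015 and 0.015 m and z of pen_yellow in the frame of rest_yellow between 0.005 and 0.02 m and angle between the y axis of pen_yellow and the y axis of rest_yellow, either way round below 0.2 rad and x of pen_blue in the frame of rest_blue between -0.012 and 0.012 m and y of pen_blue in the frame of rest_blue between -0.015 and 0.015 m and z of pen_blue in the frame of rest_blue between 0.005 and 0.02 m and angle between the y axis of pen_blue and the y axis of rest_blue, either way round below 0.2 rad and x of pen_black in the frame of rest_black between -0.012 and 0.012 m and y of pen_black in the frame of rest_black between -0.015 and 0.015 m and z of pen_black in the frame of rest_black between 0.005 and 0.02 m and angle between the y axis of pen_black and the y axis of rest_black, either way round below 0.2 rad); the robot touches nothing.
It fails at once if the glass beaker is shifted by more than 25 mm or tipped over (distance of beaker from where it was at the start of the episode above 0.025 m or angle between beaker's own z axis and vertical above 0.4 rad).
It also fails if it takes over 128 s, if anything falls off the work surface, if the arm or the gripper's body presses on something with over 40 N, if the wrist force passes 120 N, or if a joint passes its speed limit or range.

## Working session

There is one attempt and no reset: what is moved stays moved. The work goes in short steps, Python scripts to look and compute and a shell command to move; the robot and the scene stay as the last step left them, time stands still between calls to the robot, and variables do not carry over. Pictures are saved under pics/ and viewed, at most 14 in all, crops included, and the job is handed in when it is done.

```bash
mkdir -p pics; ls; cat > h.py <<'E'
import numpy as np, cv2
from plant import get_obs, eyes, ctrl, spotter
def ray(cam,px):
    m=eyes.camera_model(cam); T=np.array(m["extrinsics"])
    d=T[:3,:3]@np.array([(px[0]-m["cx"])/m["fx"],(px[1]-m["cy"])/m["fy"],1.0]); return T[:3,3],d
def at_z(cam,px,z):
    o,d=ray(cam,px); return o+d*(z-o[2])/d[2]
def tri(p1,p2):
    (a,u),(b,v)=ray("scene",p1),ray("top",p2); u=u/np.linalg.norm(u);v=v/np.linalg.norm(v)
    s=np.linalg.lstsq(np.c_[u,-v],b-a,rcond=None)[0]; p,q=a+s[0]*u,b+s[1]*v
    return (p+q)/2,np.linalg.norm(p-q)
E
python3 - <<'E'
from h import *
for c in("scene","top"):
    cv2.imwrite(f"pics/{c}0.png",eyes.snapshot(c)); m=eyes.camera_model(c); print(c,m["fx"],np.round(m["extrinsics"],3).tolist())
for n in [a+"_"+b for a in("pen","rest") for b in("red","yellow","blue","black")]+["rest_spare","beaker"]:
    out={c:spotter.place_of(c,n) for c in("scene","top")}
    print(n,{c:[(np.round(q["location"]).tolist(),round(q["p"],2)) for q in v[:2]] for c,v in out.items()})
    if out["scene"] and out["top"]:
        p,e=tri(out["scene"][0]["location"],out["top"][0]["location"]); print("   ",p.round(4),round(e,4))
o=get_obs(); print(o)
E
```

```text
pics
scene 404.5378983311086 [[-0.913, -0.165, 0.374, 0.09], [-0.409, 0.385, -0.828, 0.659], [-0.007, -0.908, -0.419, 0.447], [0.0, 0.0, 0.0, 1.0]]
top 420.4608866700991 [[-0.028, -0.996, 0.084, 0.382], [-1.0, 0.028, -0.004, -0.114], [0.002, -0.084, -0.996, 0.956], [0.0, 0.0, 0.0, 1.0]]
pen_red {'scene': [([303.0, 204.0], 0.72), ([261.0, 236.0], 0.6)], 'top': [([248.0, 203.0], 0.59)]}
    [ 0.4233 -0.0793  0.0986] 0.0845
pen_yellow {'scene': [([237.0, 264.0], 0.79)], 'top': [([195.0, 202.0], 0.67)]}
    [0.4726 0.0581 0.0063] 0.0104
pen_blue {'scene': [([212.0, 293.0], 0.66)], 'top': [([152.0, 213.0], 0.6), ([147.0, 208.0], 0.57)]}
    [0.4578 0.159  0.0064] 0.0039
pen_black {'scene': [([319.0, 187.0], 0.63)], 'top': [([404.0, 203.0], 0.54)]}
    [ 0.4604 -0.4135  0.0073] 0.0032
rest_red {'scene': [([322.0, 195.0], 0.48)], 'top': [([403.0, 206.0], 0.87)]}
    [ 0.4545 -0.422  -0.0205] 0.0068
rest_yellow {'scene': [([264.0, 240.0], 0.59)], 'top': [([248.0, 206.0], 0.66)]}
    [ 0.4647 -0.0592  0.004 ] 0.0012
rest_blue {'scene': [([238.0, 262.0], 0.61)], 'top': [([195.0, 210.0], 0.72)]
[... 389 characters left out ...]
e-01 -2.000e-04] 0.0007
{'clock': 1.1, 'joint_pos': array([-4.83529146e+01,  2.05437894e+01,  6.83001392e-01, -6.66982885e-04,
       -7.01373040e+01, -1.65080941e+01]), 'qvel': array([-0.04288173, -0.13032507,  0.03759313, -0.07555708, -0.03351939,
        0.08709257]), 'tau': array([-6.84052793e-04, -5.82395554e+01,  2.93300843e+01,  7.00277299e+00,
        1.23801330e-02, -2.56626106e-05]), 'tool_pos': array([ 0.2867405 , -0.6110431 ,  0.18659611]), 'orientation': array([-1.79998349e+02,  1.14361155e-03, -1.54861235e+02]), 'force': array([ 0.53492183, -0.08638415,  0.18566895]), 'moment': array([ 0.00247435, -0.00468082,  0.01088463]), 'gripper_force': 0.0, 'opening': 0.08755439885424948}
```

```bash
python3 -c "
import cv2,numpy as np
a=cv2.imread('pics/top0.png');b=cv2.imread('pics/scene0.png')
cv2.imwrite('pics/topc.png',cv2.resize(a[140:280,110:450],(800,329),interpolation=2))"
```

```text
(no output)
```

View pics/topc.png

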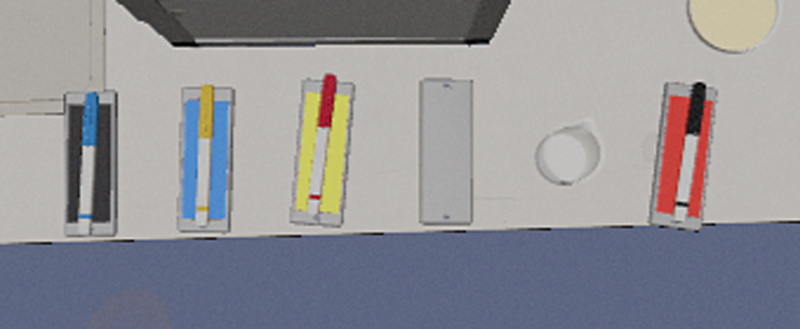

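View pics/scene0.png

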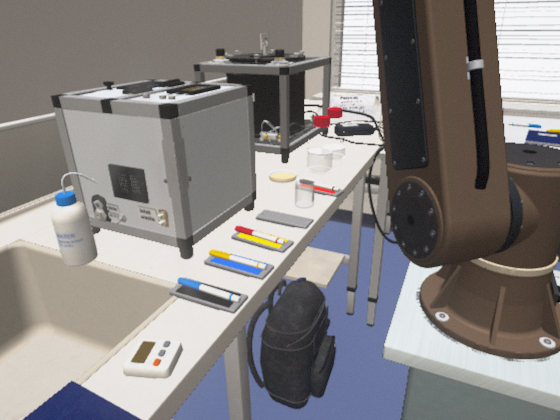

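The top crop shows blue, yellow, red and black pens on the black (x≈90), blue (205), yellow (322) and red (685) rests. The spare is at 446 and the beaker at 568. So this is a four-cycle: I'll park red on the spare, then move yellow, blue, black and finally red. The scene view agrees.

```bash
cat > m.py <<'E'
from h import *
import sys, json
def rect(cam,n,z):
    r=spotter.outline_of(cam,n)
    if not r: return None
    g=r[0]["region"].astype(np.uint8); ys,xs=np.nonzero(g)
    w=np.array([at_z(cam,(x,y),z)[:2] for x,y in zip(xs,ys)],np.float32)*1000
    (c,s,a)=cv2.minAreaRect(w); b=cv2.boxPoints((c,s,a))
    e=b[1]-b[0]; f=b[2]-b[1]; l=e if np.hypot(*e)>np.hypot(*f) else f
    ang=np.degrees(np.arctan2(l[1],l[0])); ang=(ang+90)%180-90
    # centroid pixel via box centre
    m=eyes.camera_model(cam); T=np.linalg.inv(np.array(m["extrinsics"])); p=T@[c[0]/1e3,c[1]/1e3,z,1]
    px=(m["fx"]*p[0]/p[2]+m["cx"],m["fy"]*p[1]/p[2]+m["cy"])
    return dict(c=np.round(c,1),size=np.round(sorted(s),1),ang=round(float(ang),1),p=round(r[0]["p"],2),px=px)
if __name__=="__main__":
    cams=("top","scene") if "-s" in sys.argv else ("top",)
    for c in cams: eyes.snapshot(c)
    for n in [a for a in sys.argv[1:] if a!="-s"]:
        z=.0165 if n[0]=="p" else .006
        R={c:rect(c,n,z) for c in cams}
        for c,q in R.items(): print(n,c,q and [q[k] for k in("c","size","ang","p")])
        if len(cams)==2 and all(R.values()): print("   tri",(tri(R["scene"]["px"],R["top"]["px"])[0]*1000).round(1))
E
python3 m.py -s pen_red pen_yellow pen_blue pen_black rest_red rest_yellow rest_blue rest_black rest_spare
python3 -m crank '[0,0,0.18,0,0,0,1, 0,0,0.18,0,0,0,1, 0,0,0.08,0,0,0,1]'
```

```text
pen_red top [array([475. , -55.6]), array([ 15.5, 129.9]), -8.0, 0.62]
pen_red scene [array([477.8, -58.4]), array([ 29.8, 139.5]), -8.2, 0.66]
   tri [475.4 -55.4  18.4]
pen_yellow top [array([467.7,  55. ]), array([ 12.5, 130.8]), -3.4, 0.71]
pen_yellow scene [array([472.4,  52.9]), array([ 28.4, 139.7]), -3.7, 0.88]
   tri [469.   55.4  18.5]
pen_blue top [array([465.2, 164.5]), array([ 18.2, 132.7]), -1.4, 0.63]
pen_blue scene [array([465.7, 165. ]), array([ 17.2, 137.8]), -3.0, 0.76]
   tri [465.5 164.7  16.3]
pen_black top [array([ 458.2, -407.5]), array([ 11.7, 130.6]), -12.0, 0.65]
pen_black scene None
rest_red top [array([ 455. , -403.8]), array([ 51.4, 140.5]), -9.5, 0.7]
rest_red scene [array([ 428.4, -393.7]), array([63. , 91.6]), 5.0, 0.7]
   tri [ 445.2 -409.9   -2.5]
rest_yellow top [array([468.4, -56.8]), array([ 50.1, 139.7]), -6.4, 0.95]
rest_yellow scene [array([471.4, -52.2]), array([ 58.3, 143.9]), 0.0, 0.8]
   tri [470.6 -55.7   4.2]
rest_blue top [array([465.3,  55.9]), array([ 54.2, 138.8]), -1.6, 0.6]
rest_blue scene [array([464.2,  65. ]), array([ 52.1, 144.4]), 9.4, 0.68]
   tri [467.1  57.5   0.7]
rest_black top [array([462.8, 166.1]), array([ 53.6, 141.1]), -1.1, 0.86]
rest_black scene [array([466.6, 166.7]), array([ 59.2, 146.8]), -1.1, 0.95]
   tri [464.3 166.9   6.6]
rest_spare top [array([ 469.1, -175.8]), array([ 50.1, 136.9]), -2.0, 0.94]
rest_spare scene [array([ 469.7, -178.3]), array([ 65.5, 142.7]), -2.8, 0.77]
   tri [ 468.8 -175.8    7.3]
clock: 2.48
tool_pos: [0.2868, -0.611, 0.1866]
orientation: [180.0, 0.0, 179.7]
force: [0.7, -0.3, 0.6]
opening: 0.0874
gripper_force: 0.0
```

```bash
cat > go.py <<'E'
# usage: go.py X Y Z(mm) penangle(deg): turn and shift still needed, in tool axes (shift after the turn)
from h import *; import sys
from scipy.spatial.transform import Rotation as R
x,y,z,a=map(float,sys.argv[1:5]); o=get_obs()
A=R.from_euler("xyz",o["orientation"],degrees=True); B=R.from_euler("xyz",[180,0,180+a],degrees=True)
t=(A.inv()*B).as_rotvec(); s=B.inv().apply(np.array([x,y,z])-o["tool_pos"]*1000)
print("turn",t.round(3),"shift",s.round(1),"clock",o["clock"])
E
python3 -m crank '[0,0,0,-17,50,0,1, 0,0,0,-17,50,0,1, 0,0,0,-17,50,0,1, 0,0,0,-17,50,0,1, 0,0,0,-17,50,0,1]'
python3 -m crank '[0,0,0,-17,50,0,1, 0,0,0,-17,50,0,1, 0,0,0,-17,50,0,1, 0,0,0,-17,50,0,1, 0,0,0,-17,50,0,1]'
python3 -m crank '[0,0,0.14,0,0,0,1, 0,0,0,0,0,0,1]'
python3 go.py 475 -55.5 13 -8
```

```text
clock: 3.1
tool_pos: [0.3724, -0.3596, 0.1868]
orientation: [-180.0, 0.0, 179.9]
force: [1.2, 0.4, -0.6]
opening: 0.0875
gripper_force: 0.0
clock: 3.72
tool_pos: [0.4578, -0.1095, 0.187]
orientation: [180.0, 0.1, 179.9]
force: [1.4, -0.4, 0.3]
opening: 0.0877
gripper_force: 0.0
clock: 3.98
tool_pos: [0.4575, -0.1106, 0.1867]
orientation: [180.0, 0.0, 172.0]
force: [0.5, -0.2, 0.0]
opening: 0.0876
gripper_force: 0.0
turn [0.    0.    0.001] shift [ -9.7  57.  173.7] clock 3.975
```

```bash
python3 -m crank '[0,0,0,-5,28.5,0,1, 0,0,0,-4.7,28.5,0,1, 0,0,0,0,0,50,1, 0,0,0,0,0,50,1, 0,0,0,0,0,40,1]'
python3 -m crank '[0,0,0,0,0,20,1, 0,0,0,0,0,13.5,1, 0,0,0,0,0,0,1]'
python3 go.py 475 -55.5 13 -8
python3 -m crank '[0,0,0,0,0,0,0, 0,0,0,0,0,0,0, 0,0,0,0,0,0,0, 0,0,0,0,0,0,0, 0,0,0,0,0,0,0]'
```

```text
clock: 4.6
tool_pos: [0.4743, -0.057, 0.0451]
orientation: [-180.0, -0.0, 172.0]
force: [1.3, -0.3, 0.3]
opening: 0.0873
gripper_force: 0.0
clock: 4.97
tool_pos: [0.4745, -0.0568, 0.0126]
orientation: [-180.0, -0.1, 171.9]
force: [0.1, 0.5, 0.3]
opening: 0.0877
gripper_force: 0.0
turn [-0.001 -0.001 -0.001] shift [-0.3  1.3 -0.4] clock 4.975
clock: 5.6
tool_pos: [0.4751, -0.0561, 0.0132]
orientation: [180.0, 0.0, 171.9]
force: [-0.3, 0.1, 0.1]
opening: 0.0433
gripper_force: 0.0
```

```bash
python3 -m crank '[0,0,0,0,0,0,0, 0,0,0,0,0,0,0, 0,0,0,0,0,0,0, 0,0,0,0,0,0,0, 0,0,0,0,0,0,0]'
python3 -m crank '[0,0,0,0,0,-10,0, 0,0,0,0,0,-25,0, 0,0,0,0,0,-35,0, 0,0,0,0,0,-30,0, 0,0,-0.105,0,0,0,0]'
python3 -m crank '[0,0,0,0,0,0,0]'
python3 go.py 469 -175.8 13.5 -2
```

```text
clock: 6.22
tool_pos: [0.475, -0.0562, 0.013]
orientation: [-180.0, -0.0, 171.9]
force: [-0.6, 0.6, -0.3]
opening: 0.0009
gripper_force: 0.0
clock: 6.85
tool_pos: [0.4769, -0.0559, 0.1164]
orientation: [179.9, 0.3, 178.1]
force: [0.2, 1.3, -0.3]
opening: 0.0005
gripper_force: 0.0
clock: 6.98
tool_pos: [0.4751, -0.0561, 0.1139]
orientation: [180.0, 0.1, 177.9]
force: [0.1, 0.5, -0.3]
opening: 0.0007
gripper_force: 0.0
turn [ 0.     0.001 -0.002] shift [   1.9 -119.8  100.4] clock 6.975
```

```bash
python3 m.py -s pen_red; python3 -c "
from h import *
a=eyes.snapshot('top');b=eyes.snapshot('scene')
cv2.imwrite('pics/m1.png',np.vstack([cv2.resize(a[140:280,180:440],(780,420),interpolation=2)[:300],cv2.resize(b[150:250,180:380],(780,390),interpolation=2)[:300]]))"
```

```text
pen_red top [array([ 454.2, -400.9]), array([ 50.2, 139.6]), -9.2, 0.6]
pen_red scene [array([462.8, -30.2]), array([ 53.1, 140.7]), 4.3, 0.44]
   tri [ 553.  -405.1 -176.1]
```

View pics/m1.png

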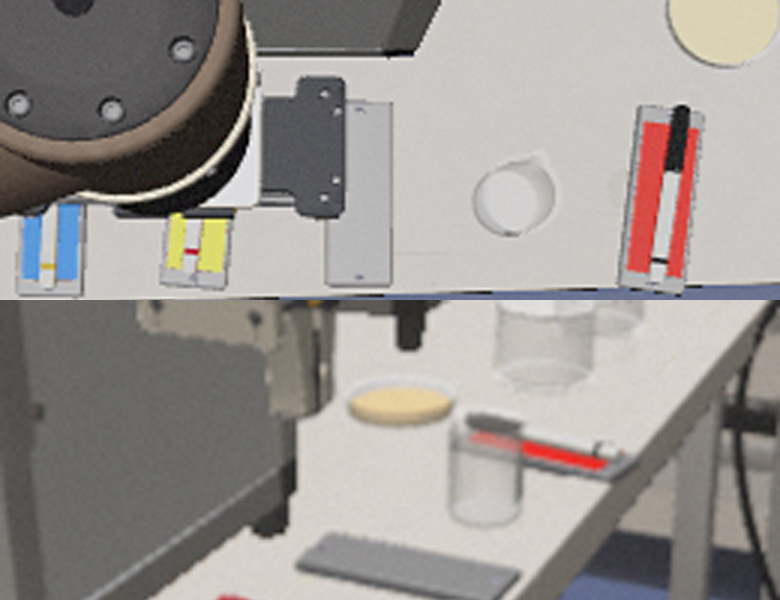

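```bash
python3 -c "
from h import *
b=eyes.snapshot('scene')
for n in('scene',):
    m=eyes.camera_model(n);T=np.linalg.inv(np.array(m['extrinsics']));
    for P in([.475,-.056,.114,1],[.475,-.056,.013,1],[.475,-.0555,.023,1]):
        p=T@P; print((m['fx']*p[0]/p[2]+m['cx'],m['fy']*p[1]/p[2]+m['cy']))
cv2.imwrite('pics/m2.png',cv2.resize(b[150:280,170:340],(765,585),interpolation=2))"
```

```text
(np.float64(257.5836661343457), np.float64(195.1112065934683))
(np.float64(259.11008878562876), np.float64(236.3509012957849))
(np.float64(258.86331210182), np.float64(232.53273108512906))
```

View pics/m2.png

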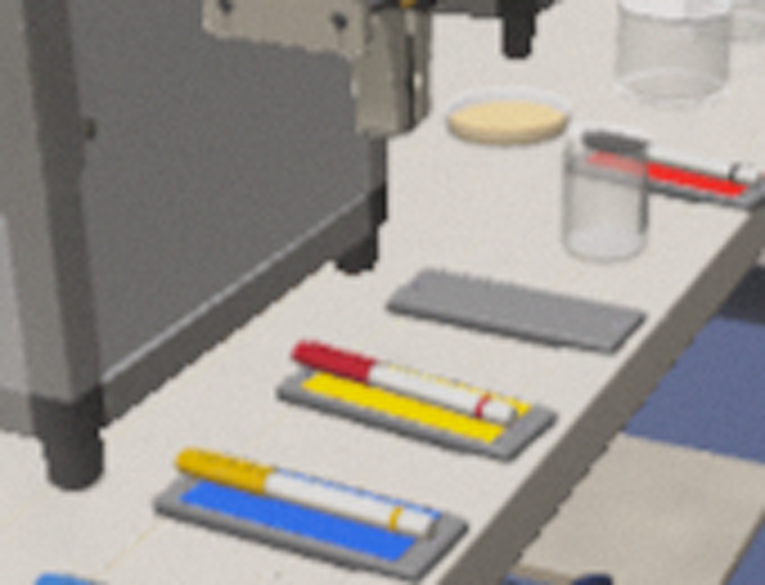

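```bash
python3 -m crank '[0,0,0,0.9,-40,0,0, 0,0,0,0.5,-40,0,0, 0,0,0,0.5,-40,0,0, 0,0,0,0,0,40,0, 0,0,0,0,0,40,0]'
python3 -m crank '[0,0,0,0,0,8,0, 0,0,0,0,0,0,0]'
python3 -c "
from h import *
b=eyes.snapshot('scene');o=get_obs();print(o['tool_pos'])
m=eyes.camera_model('scene');T=np.linalg.inv(np.array(m['extrinsics']))
p=T@np.r_[o['tool_pos'],1]; q=(m['fx']*p[0]/p[2]+m['cx'],m['fy']*p[1]/p[2]+m['cy']);print(q)
b=cv2.resize(b[130:260,200:370],(765,585),interpolation=2);cv2.circle(b,(int((q[0]-200)*4.5),int((q[1]-130)*4.5)),4,(255,0,255),1)
cv2.imwrite('pics/m3.png',b)"
```

```text
clock: 7.95
tool_pos: [0.469, -0.1767, 0.0323]
orientation: [180.0, 0.1, 177.8]
force: [0.4, 0.8, -0.2]
opening: 0.0002
gripper_force: 0.0
clock: 8.2
tool_pos: [0.4689, -0.1761, 0.0253]
orientation: [-180.0, -0.0, 177.9]
force: [0.3, 1.6, 0.7]
opening: -0.0001
gripper_force: 0.0
[ 0.46962696 -0.17600982  0.02602522]
(np.float64(282.97296998452265), np.float64(211.2297620351553))
```

View pics/m3.png

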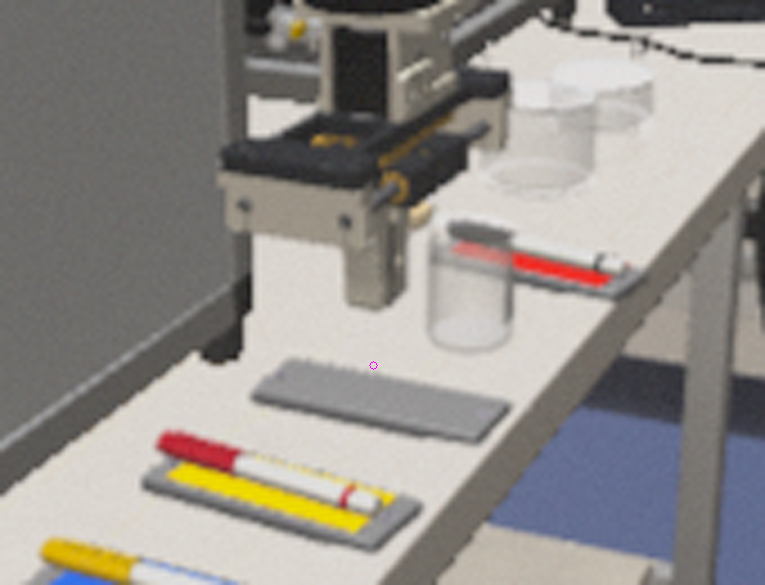

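The closed finger tips show at (372,303), while the reported TCP projects to (373,365). That puts the tips about 37 mm above the reported TCP, so my grasp closed above the pen. I need to know whether the whole tool is offset or the fingers are shorter than described.

```bash
python3 -c "
from h import *
def pr(n,P):
    m=eyes.camera_model(n);T=np.linalg.inv(np.array(m['extrinsics']));p=T@np.r_[P,1]; return np.array((m['fx']*p[0]/p[2]+m['cx'],m['fy']*p[1]/p[2]+m['cy']))
a=eyes.snapshot('top');b=eyes.snapshot('scene')
A=a[120:300,180:420].copy();A=cv2.resize(A,None,fx=1.65,fy=1.65,interpolation=2)
B=cv2.resize(b[90:230,220:350],None,fx=4,fy=4,interpolation=2)[:560]
for zb,col in((.092,(0,255,0)),(.129,(255,0,255))):
  c=[np.array([.4696+i*.039,-.176+j*.0965,zb]) for i,j in((1,1),(1,-1),(-1,-1),(-1,1))]
  cv2.polylines(B,[((np.array([pr('scene',P) for P in c])-(220,90))*4).astype(int)],True,col,1)
for z,col in((.026,(0,255,0)),(.063,(255,0,255))):
  cv2.circle(B,tuple(((pr('scene',[.4696,-.176,z])-(220,90))*4).astype(int)),4,col,1)
cv2.imwrite('pics/m4.png',B); cv2.imwrite('pics/m4t.png',A); print(B.shape,A.shape)"
```

```text
(560, 520, 3) (297, 396, 3)
```

View pics/m4.png

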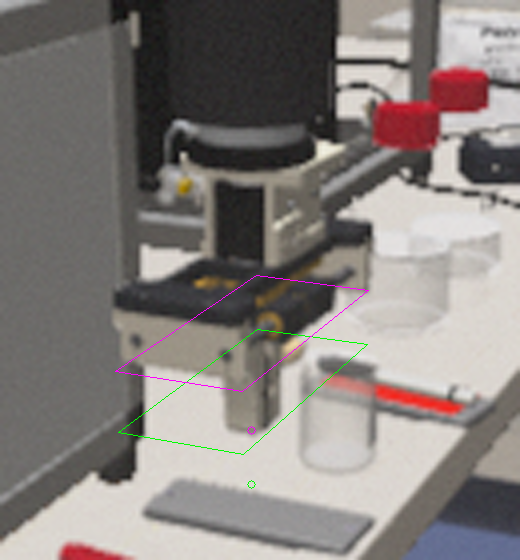

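```bash
python3 -c "
from h import *
def pr(n,P):
    m=eyes.camera_model(n);T=np.linalg.inv(np.array(m['extrinsics']));p=T@np.r_[P,1]; return np.array((m['fx']*p[0]/p[2]+m['cx'],m['fy']*p[1]/p[2]+m['cy']))
a=eyes.snapshot('top')
A=cv2.resize(a[130:290,200:400],None,fx=3.5,fy=3.5,interpolation=2)
for zb,col in((.092,(0,255,0)),(.129,(255,0,255))):
  c=[np.array([.4696+i*.039,-.176+j*.0965,zb]) for i,j in((1,1),(1,-1),(-1,-1),(-1,1))]
  cv2.polylines(A,[((np.array([pr('top',P) for P in c])-(200,130))*3.5).astype(int)],True,col,1)
cv2.imwrite('pics/m5.png',A)"
```

```text
(no output)
```

View pics/m5.png

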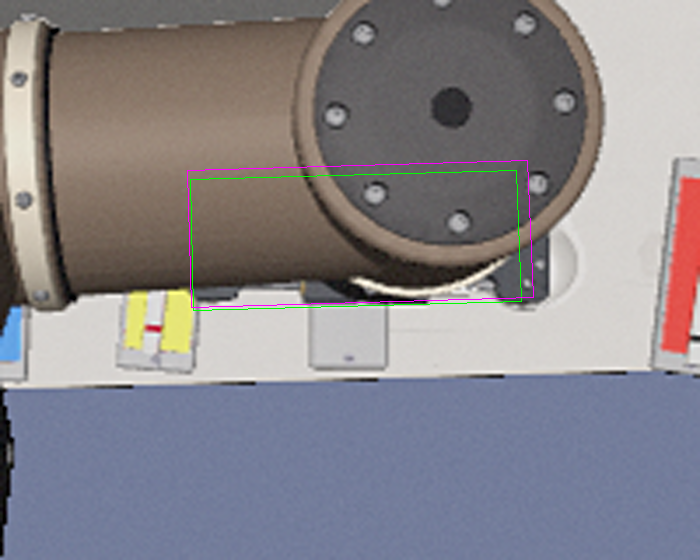

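```bash
python3 -m crank '[0,0,0,0,0,-40,0, 0,0,0,0,45,0,0, 0,0,0,0,45,0,0, 0,0,0,0,45,0,0, 0,0,0,0,41,0,0]'
python3 -m crank '[0,0,0,0,0,40,0, 0,0,0,0,0,40,0, 0,0,0,0,0,5,0, 0,0,0,0,0,0,0]'
python3 -m crank '[0,0,0,0,0,3,0, 0,0,0,0,0,0,0]'
```

```text
clock: 9.02
tool_pos: [0.4757, 0.0017, 0.0664]
orientation: [179.9, 0.1, 178.0]
force: [-0.2, -0.1, 0.8]
opening: 0.0004
gripper_force: 0.0
clock: 9.52
tool_pos: [0.4758, 0.0, -0.0189]
orientation: [180.0, 0.0, 177.9]
force: [0.2, 0.0, 1.0]
opening: 0.0004
gripper_force: 0.0
clock: 9.78
tool_pos: [0.4758, -0.0, -0.022]
orientation: [180.0, 0.1, 177.9]
force: [-0.2, -0.3, 0.8]
opening: 0.0007
gripper_force: 0.0
```

```bash
for i in 1; do python3 -m crank '[0,0,0,0,0,3,0, 0,0,0,0,0,0,0]'|egrep 'tool|force'; done; python3 -m crank '[0,0,0,0,0,3,0, 0,0,0,0,0,0,0]'|egrep 'tool|force'
```

```text
tool_pos: [0.4751, -0.0002, -0.0259]
force: [1.0, 0.1, 0.5]
gripper_force: 0.0
tool_pos: [0.4749, -0.0002, -0.0292]
force: [-0.4, -0.4, -0.0]
gripper_force: 0.0
```

```bash
python3 -m crank '[0,0,0,0,0,3,0, 0,0,0,0,0,0,0]'|egrep 'tool|force:'; python3 -m crank '[0,0,0,0,0,2,0, 0,0,0,0,0,0,0]'|egrep 'tool|force:'
```

```text
tool_pos: [0.4749, -0.0002, -0.0322]
force: [-0.1, 0.1, 0.2]
gripper_force: 0.0
tool_pos: [0.475, -0.0002, -0.0341]
force: [0.9, 0.2, -0.7]
gripper_force: 0.0
```

```bash
python3 -m crank '[0,0,0,0,0,2,0, 0,0,0,0,0,0,0]'|egrep 'tool|force:'
```

```text
tool_pos: [0.475, -0.0002, -0.0361]
force: [-0.4, -0.3, 0.7]
gripper_force: 0.0
```

```bash
python3 -m crank '[0,0,0,0,0,2,0, 0,0,0,0,0,0,0]'|egrep 'tool|force:'
```

```text
tool_pos: [0.475, -0.0002, -0.0381]
force: [0.2, 0.4, -0.2]
gripper_force: 0.0
```

```bash
python3 -m crank '[0,0,0,0,0,1.5,0, 0,0,0,0,0,0,0]'|egrep 'tool|force:'
```

```text
tool_pos: [0.4751, -0.0002, -0.0395]
force: [-0.5, 0.9, 0.4]
gripper_force: 0.0
```

```bash
python3 -m crank '[0,0,0,0,0,1.5,0, 0,0,0,0,0,0,0]'|egrep 'tool|force:'
```

```text
tool_pos: [0.4752, -0.0001, -0.0398]
force: [-5.3, 1.5, 18.8]
gripper_force: 9.5
```

```bash
python3 -c "
from h import *
b=eyes.snapshot('scene');o=get_obs();print(o['tool_pos'],o['joint_pos'])
cv2.imwrite('pics/m6.png',cv2.resize(b[150:300,170:330],(640,600),interpolation=2))"
```

```text
[ 4.75168433e-01 -1.62139454e-04 -3.97715139e-02] [ 2.38010944e+01  1.81475875e+01 -3.96431619e+01  2.79551602e-02
 -3.21915614e+01 -1.15867140e+02]
```

View pics/m6.png

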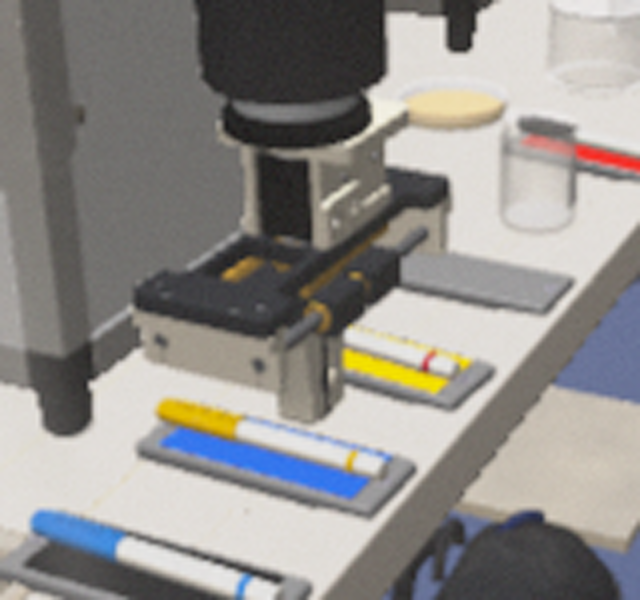

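```bash
python3 -m crank '[0,0,0,0,0,-20,0, 0,0,0,0,0,-40,0, 0,0,0,0,0,-40,0, 0,0,0,0,0,0,1]'; python3 -c "
from h import *
print(at_z('scene',(248,252.5),0),at_z('scene',(246,254),0))"; python3 go.py 475 -55.5 -26 -8
```

```text
clock: 12.32
tool_pos: [0.4774, 0.0006, 0.0621]
orientation: [179.9, 0.3, 178.0]
force: [0.5, 0.5, -0.3]
opening: 0.006
gripper_force: 0.0
[ 0.47464833 -0.00195379  0.        ] [0.47554507 0.00534815 0.        ]
turn [0.003 0.006 0.104] shift [ -5.4 -55.9  88.1] clock 12.325
```

The xy agrees and contact came at a reported z of -39.7, so real z is about reported + 39.5 mm. I'll retry the red grasp at a reported z of -26.

```bash
python3 -m crank '[0,0,0.105,0,0,0,1, 0,0,0,0,-28,0,1, 0,0,0,0,-28,0,1, 0,0,0,0,0,0,1, 0,0,0,0,0,0,1]' >/dev/null
python3 -m crank '[0,0,0,0,0,0,1, 0,0,0,0,0,0,1, 0,0,0,0,0,0,1]'
python3 go.py 475 -55.5 -26.5 -8
```

```text
clock: 13.32
tool_pos: [0.4673, -0.0553, 0.0591]
orientation: [180.0, 0.0, 171.9]
force: [0.6, 0.0, -0.0]
opening: 0.0837
gripper_force: 0.0
turn [ 0.     0.    -0.001] shift [-7.6  0.8 85.6] clock 13.325
```

```bash
python3 -m crank '[0,0,0,-7.6,0.8,20,1, 0,0,0,0,0,40,1, 0,0,0,0,0,25,1, 0,0,0,0,0,0.5,1, 0,0,0,0,0,0,0]'
python3 -m crank '[0,0,0,0,0,0,0, 0,0,0,0,0,0,0, 0,0,0,0,0,0,0, 0,0,0,0,0,0,0, 0,0,0,0,0,0,0]' >/dev/null
python3 -m crank '[0,0,0,0,0,0,0, 0,0,0,0,0,0,0, 0,0,0,0,0,0,0, 0,0,0,0,0,0,0]'
```

```text
clock: 13.95
tool_pos: [0.4755, -0.0557, -0.0257]
orientation: [180.0, 0.0, 171.9]
force: [-0.6, 0.1, -0.1]
opening: 0.0824
gripper_force: 0.0
clock: 15.08
tool_pos: [0.4748, -0.0559, -0.0265]
orientation: [-180.0, -0.0, 171.9]
force: [0.8, 0.1, -1.1]
opening: 0.0121
gripper_force: 30.0
```

```bash
python3 -m crank '[0,0,0,0,0,-10,0, 0,0,0,0,0,-25,0, 0,0,0,0,0,-35,0, 0,0,-0.105,0,0,0,0, 0,0,0,0,-40,0,0]'
python3 -m crank '[0,0,0,0,-40,0,0, 0,0,0,0,-40,0,0, 0,0,0,0,0,0,0, 0,0,0,0,0,0,0]'
python3 go.py 469 -175.8 -26 -2
```

```text
clock: 15.7
tool_pos: [0.4746, -0.0948, 0.0451]
orientation: [180.0, 0.2, 178.2]
force: [0.1, -0.1, -0.9]
opening: 0.0124
gripper_force: 30.0
clock: 16.2
tool_pos: [0.4704, -0.1758, 0.0439]
orientation: [180.0, 0.0, 177.9]
force: [0.2, 0.5, -0.5]
opening: 0.0122
gripper_force: 30.0
turn [ 0.     0.    -0.002] shift [ 1.4 -0.1 69.9] clock 16.2
```

```bash
python3 -m crank '[0,0,0,1.4,0,30,0, 0,0,0,0,0,30,0, 0,0,0,0,0,9.8,0, 0,0,0,0,0,0,0, 0,0,0,0,0,0,0.6]'
python3 -m crank '[0,0,0,0,0,0,0.6, 0,0,0,0,0,0,0.6, 0,0,0,0,0,0,0.6, 0,0,0,0,0,0,0.6]'
python3 -m crank '[0,0,0,0,0,-30,0.6, 0,0,0,0,0,-40,0.6, 0,0,0.025,0,46,0,0.6, 0,0,0,0,46,0,0.6, 0,0,0,0,46,0,0.6]'
python3 -m crank '[0,0,0,0,46,0,0.6, 0,0,0,0,46,0,0.6, 0,0,0,0,0,0,0.6]'
python3 go.py 468.5 55 -26.5 -3.4
```

```text
clock: 16.82
tool_pos: [0.4698, -0.1753, -0.0256]
orientation: [-180.0, 0.1, 178.0]
force: [0.1, -0.5, -0.9]
opening: 0.0179
gripper_force: 0.0
clock: 17.32
tool_pos: [0.4691, -0.1758, -0.0262]
orientation: [180.0, 0.0, 177.9]
force: [0.1, -0.2, -0.4]
opening: 0.0517
gripper_force: 0.0
clock: 17.95
tool_pos: [0.4764, -0.0368, 0.044]
orientation: [180.0, 0.0, 176.5]
force: [0.3, 0.3, 0.7]
opening: 0.0523
gripper_force: 0.0
clock: 18.32
tool_pos: [0.4826, 0.0565, 0.0439]
orientation: [180.0, 0.0, 176.7]
force: [-0.0, -0.0, -0.2]
opening: 0.053
gripper_force: 0.0
turn [0.    0.001 0.002] shift [14.  -2.3 70.4] clock 18.325
```

```bash
python3 -m crank '[0,0,0,14,-2.3,30,0.6, 0,0,0,0,0,30,0.6, 0,0,0,0,0,10.4,0.6, 0,0,0,0,0,0,0.6, 0,0,0,0,0,0,0]' >/dev/null
python3 -m crank '[0,0,0,0,0,0,0, 0,0,0,0,0,0,0, 0,0,0,0,0,0,0, 0,0,0,0,0,0,0, 0,0,0,0,0,0,0]'
python3 -m crank '[0,0,0,0,0,0,0, 0,0,0,0,0,-10,0, 0,0,0,0,0,-25,0, 0,0,0,0,0,-35,0, 0,0,0.05,0,-38,0,0]'
python3 -m crank '[0,0,0,0,-38,0,0, 0,0,0,0,-36,0,0, 0,0,0,0,0,0,0]'
python3 go.py 468.4 -56.8 -26 -6.4
```

```text
clock: 19.58
tool_pos: [0.4681, 0.0526, -0.0264]
orientation: [180.0, 0.0, 176.5]
force: [-0.0, 0.8, 3.9]
opening: 0.0122
gripper_force: 30.0
clock: 20.2
tool_pos: [0.4682, 0.0161, 0.0465]
orientation: [179.8, 0.3, 173.8]
force: [0.2, -0.5, -0.9]
opening: 0.0123
gripper_force: 30.0
clock: 20.58
tool_pos: [0.4565, -0.0608, 0.0436]
orientation: [-180.0, -0.0, 173.5]
force: [-0.3, -0.6, -1.2]
opening: 0.0119
gripper_force: 30.0
turn [-0.    -0.001 -0.002] shift [-11.4   5.3  69.6] clock 20.575
```

```bash
python3 -m crank '[0,0,0,-11.4,5.3,30,0, 0,0,0,0,0,30,0, 0,0,0,0,0,9.5,0, 0,0,0,0,0,0,0, 0,0,0,0,0,0,0.6]'
python3 -m crank '[0,0,0,0,0,0,0.6, 0,0,0,0,0,0,0.6, 0,0,0,0,0,0,0.6, 0,0,0,0,0,0,0.6]'
python3 -m crank '[0,0,0,0,0,-30,0.6, 0,0,0,0,0,-40,0.6, 0,0,-0.087,0,0,0,0.6, 0,0,0,0,55,0,0.6, 0,0,0,0,55,0,0.6]' >/dev/null
python3 -m crank '[0,0,0,0,55,0,0.6, 0,0,0,0,55,0,0.6, 0,0,0,0,0,0,0.6]'
python3 go.py 465.2 164.5 -26.5 -1.4
```

```text
clock: 21.2
tool_pos: [0.4698, -0.0547, -0.0255]
orientation: [180.0, 0.0, 173.7]
force: [0.7, -0.3, -0.1]
opening: 0.0177
gripper_force: 0.0
clock: 21.7
tool_pos: [0.4693, -0.055, -0.0261]
orientation: [180.0, 0.0, 173.6]
force: [-0.4, 0.5, 0.1]
opening: 0.0518
gripper_force: 0.0
clock: 22.7
tool_pos: [0.4751, 0.1683, 0.0439]
orientation: [180.0, 0.1, 178.8]
force: [0.0, -0.4, 0.1]
opening: 0.0526
gripper_force: 0.0
turn [0.001 0.001 0.004] shift [ 9.8 -4.1 70.4] clock 22.7
```

```bash
python3 -m crank '[0,0,0,9.8,-4.1,30,0.6, 0,0,0,0,0,30,0.6, 0,0,0,0,0,10.4,0.6, 0,0,0,0,0,0,0.6, 0,0,0,0,0,0,0]' >/dev/null
python3 -m crank '[0,0,0,0,0,0,0, 0,0,0,0,0,0,0, 0,0,0,0,0,0,0, 0,0,0,0,0,0,0, 0,0,0,0,0,0,0]'
python3 -m crank '[0,0,0,0,0,0,0, 0,0,0,0,0,-10,0, 0,0,0,0,0,-25,0, 0,0,0,0,0,-35,0, 0,0,0,0,-36,0,0]'
python3 -m crank '[0,0,0,0,-36,0,0, 0,0,0,0,-36,0,0, 0,0,0,0,0,0,0]'
python3 go.py 466 56.5 -26 -1.8
```

```text
clock: 23.95
tool_pos: [0.4649, 0.1612, -0.0263]
orientation: [180.0, 0.0, 178.6]
force: [-1.6, 1.0, 4.6]
opening: 0.012
gripper_force: 30.0
clock: 24.58
tool_pos: [0.4661, 0.1271, 0.0465]
orientation: [179.8, 0.3, 178.8]
force: [0.2, -0.2, -0.9]
opening: 0.0121
gripper_force: 30.0
clock: 24.95
tool_pos: [0.4613, 0.0511, 0.0437]
orientation: [-180.0, -0.0, 178.5]
force: [0.2, 0.2, -1.1]
opening: 0.0124
gripper_force: 30.0
turn [-0.    -0.001  0.005] shift [-4.5  5.5 69.7] clock 24.95
```

```bash
python3 -m crank '[0,0,0,-4.5,5.5,30,0, 0,0,0,0,0,30,0, 0,0,0,0,0,9.5,0, 0,0,0,0,0,0,0, 0,0,0,0,0,0,0.6]'
python3 -m crank '[0,0,0,0,0,0,0.6, 0,0,0,0,0,0,0.6, 0,0,0,0,0,0,0.6, 0,0,0,0,0,0,0.6]'
python3 -m crank '[0,0,0,0,0,-40,0.6, 0,0,0,0,0,-60,0.6, 0,0,0,0,0,-10,0.6, 0,0,0,0,0,0,0.6]'
python3 m.py pen_black rest_red pen_red rest_spare
python3 go.py 458.2 -407.5 80 -11
```

```text
clock: 25.58
tool_pos: [0.4673, 0.059, -0.0254]
orientation: [180.0, 0.0, 178.6]
force: [0.5, -1.4, 0.1]
opening: 0.0179
gripper_force: 0.0
clock: 26.08
tool_pos: [0.4667, 0.0584, -0.026]
orientation: [180.0, 0.0, 178.6]
force: [0.3, -0.4, -0.2]
opening: 0.0516
gripper_force: 0.0
clock: 26.58
tool_pos: [0.467, 0.0587, 0.0846]
orientation: [179.9, 0.1, 178.6]
force: [-0.2, 0.6, -0.1]
opening: 0.0523
gripper_force: 0.0
pen_black top [array([ 458.3, -407.1]), array([ 13.8, 135.1]), -12.0, 0.67]
rest_red top None
pen_red top [array([ 471.4, -176.4]), array([ 15.8, 133.2]), -1.9, 0.77]
rest_spare top [array([ 465.7, -175.7]), array([ 50.1, 139.1]), -2.0, 0.58]
turn [-0.002 -0.002  0.168] shift [ -81.3 -458.4    2.6] clock 26.825
```

```bash
python3 -m crank '[0,0,0,0,-52,0,0.6, 0,0,0,0,-52,0,0.6, 0,0,0,0,-52,0,0.6, 0,0,0,0,-52,0,0.6, 0,0,0,0,-52,0,0.6]'>/dev/null
python3 -m crank '[0,0,0,-3,-52,0,0.6, 0,0,0,0,-52,0,0.6, 0,0,0,0,-52,0,0.6, 0,0,0,0,-50,0,0.6, 0,0,0.185,0,0,0,0.6]'
python3 -m crank '[0,0,0,0,0,0,0.6]' >/dev/null
python3 go.py 458.2 -407.3 -26.5 -12
python3 m.py pen_yellow rest_yellow pen_blue rest_blue rest_black
```

```text
clock: 28.08
tool_pos: [0.4572, -0.4103, 0.0818]
orientation: [180.0, -0.2, 167.7]
force: [-0.4, 0.1, -0.1]
opening: 0.0524
gripper_force: 0.0
turn [ 0.001 -0.003 -0.   ] shift [ -0.6   0.5 108.8] clock 28.2
pen_yellow top [array([ 500.7, -158.4]), array([31.1, 80.1]), -24.9, 0.7]
rest_yellow top [array([467.8, -56.5]), array([ 50.7, 140.4]), -6.6, 0.94]
pen_blue top [array([465.6,  58.3]), array([ 13.5, 130.6]), -0.7, 0.57]
rest_blue top [array([465.3,  56.9]), array([ 53.7, 139.9]), -3.1, 0.91]
rest_black top [array([463.9, 166.8]), array([ 50.1, 139.6]), -0.3, 0.74]
```

```bash
python3 -m crank '[0,0,0,0,0,50,0.6, 0,0,0,0,0,40,0.6, 0,0,0,0,0,9,0.6, 0,0,0,0,0,0,0.6]'
python3 -m crank '[0,0,0,0,0,4,0.6, 0,0,0,0,0,0,0.6]' | egrep 'tool|force:'
python3 -c "
from h import *
b=eyes.snapshot('scene')
cv2.imwrite('pics/m7.png',cv2.resize(b[110:230,260:400],(700,600),interpolation=2))"
```

```text
clock: 29.0
tool_pos: [0.4588, -0.4075, -0.0146]
orientation: [-180.0, -0.0, 168.1]
force: [1.8, 1.2, 0.6]
opening: 0.0527
gripper_force: 0.0
tool_pos: [0.4591, -0.4078, -0.018]
force: [-0.2, 0.5, 0.8]
gripper_force: 0.0
```

View pics/m7.png

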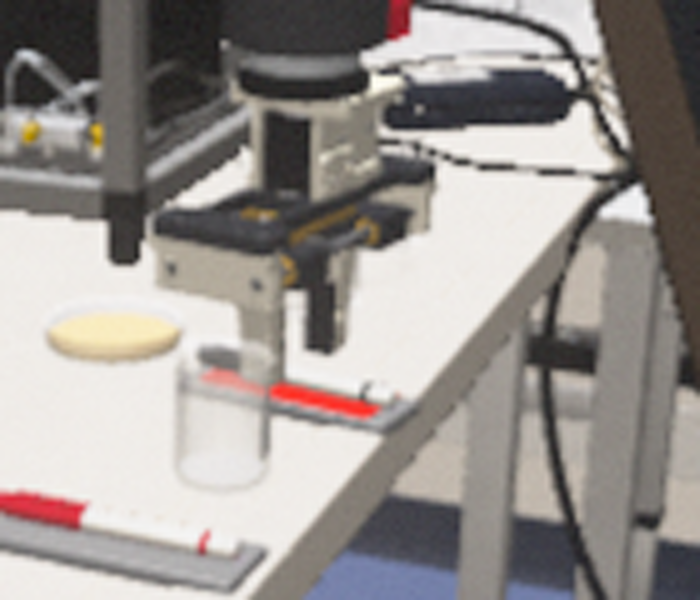

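The fingers straddle the black pen just above the red rest, and the body clears the beaker at (222,420).

```bash
python3 -m crank '[0,0,0,0,0,4,0.6, 0,0,0,0,0,0,0.6]' | egrep 'tool|force:'
python3 -m crank '[0,0,0,0,0,3.5,0.6, 0,0,0,0,0,0,0.6, 0,0,0,0,0,0,0]' | egrep 'tool|force:'
python3 -m crank '[0,0,0,0,0,0,0, 0,0,0,0,0,0,0, 0,0,0,0,0,0,0, 0,0,0,0,0,0,0, 0,0,0,0,0,0,0]'
python3 -m crank '[0,0,0,0,0,0,0, 0,0,0,0,0,-10,0, 0,0,0,0,0,-30,0, 0,0,0,0,0,-50,0, 0,0,0,0,0,-20,0]'
python3 go.py 463.5 166.8 82 -1
```

```text
tool_pos: [0.4583, -0.4074, -0.0232]
force: [0.7, -0.1, -0.1]
gripper_force: 0.0
tool_pos: [0.4585, -0.4075, -0.0266]
force: [0.2, 0.1, 0.1]
gripper_force: 0.0
clock: 30.55
tool_pos: [0.4585, -0.4075, -0.0265]
orientation: [-180.0, 0.0, 168.0]
force: [0.1, -0.3, 0.7]
opening: 0.0124
gripper_force: 30.0
clock: 31.18
tool_pos: [0.4599, -0.4084, 0.0874]
orientation: [-179.9, 0.3, 168.0]
force: [1.0, 0.4, -1.3]
opening: 0.0121
gripper_force: 30.0
turn [-0.002  0.004 -0.191] shift [  6.4 575.2   5.4] clock 31.175
```

```bash
python3 -m crank '[0,0,-0.187,0,0,0,0, 0,0,0,0.5,48,0,0, 0,0,0,0.5,48,0,0, 0,0,0,0.5,48,0,0, 0,0,0,0.5,48,0,0]'>/dev/null
python3 -m crank '[0,0,0,0.5,48,0,0, 0,0,0,0.5,48,0,0, 0,0,0,0.5,48,0,0, 0,0,0,0.5,48,0,0, 0,0,0,0.5,48,0,0]'>/dev/null
python3 -m crank '[0,0,0,0.5,48,0,0, 0,0,0,0.5,48,0,0, 0,0,0,0.5,48,0,0, 0,0,0,0,0,0,0]'
python3 go.py 463.5 166.8 -26 -1
python3 m.py rest_red
```

```text
clock: 32.92
tool_pos: [0.4658, 0.1715, 0.0842]
orientation: [179.9, 0.1, 178.9]
force: [0.2, -0.6, -1.1]
opening: 0.0123
gripper_force: 30.0
turn [ 0.001  0.001 -0.001] shift [  2.2  -4.8 110.2] clock 32.925
rest_red top [array([ 455.5, -404.8]), array([ 53.6, 140.1]), -10.6, 0.69]
```

```bash
python3 -m crank '[0,0,0,2.2,-4.8,40,0, 0,0,0,0,0,40,0, 0,0,0,0,0,20,0, 0,0,0,0,0,9.7,0, 0,0,0,0,0,0,0]'>/dev/null
python3 -m crank '[0,0,0,0,0,0,0.6, 0,0,0,0,0,0,0.6, 0,0,0,0,0,0,0.6, 0,0,0,0,0,0,0.6, 0,0,0,0,0,0,0.6]'
python3 -m crank '[0,0,0,0,0,-30,0.6, 0,0,0,0,0,-50,0.6, 0,0,0.017,0,-48,0,0.6, 0,0,0,0,-49,0,0.6, 0,0,0,0,-49,0,0.6]'>/dev/null
python3 -m crank '[0,0,0,0,-49,0,0.6, 0,0,0,0,-49,0,0.6, 0,0,0,0,-49,0,0.6, 0,0,0,0,-49,0,0.6, 0,0,0,0,0,0,0.6]'
python3 go.py 470 -176.2 -26.5 -2
```

```text
clock: 34.28
tool_pos: [0.463, 0.1638, -0.0262]
orientation: [180.0, 0.0, 178.7]
force: [-0.1, 0.4, 0.1]
opening: 0.0514
gripper_force: 0.0
clock: 35.52
tool_pos: [0.4497, -0.1805, 0.0535]
orientation: [-180.0, -0.0, 177.5]
force: [-0.6, 1.0, -0.5]
opening: 0.0523
gripper_force: 0.0
turn [-0.    -0.001 -0.009] shift [-20.1   5.1  80. ] clock 35.525
```

```bash
python3 -m crank '[0,0,0,-20.1,5.1,30,0.6, 0,0,-0.008,0,0,30,0.6, 0,0,0,0,0,14,0.6, 0,0,0,0,0,6,0.6, 0,0,0,0,0,0,0]'|egrep 'tool|force:'
python3 -m crank '[0,0,0,0,0,0,0, 0,0,0,0,0,0,0, 0,0,0,0,0,0,0, 0,0,0,0,0,0,0, 0,0,0,0,0,0,0]'
python3 -m crank '[0,0,0,0,0,0,0, 0,0,0,0,0,-10,0, 0,0,0,0,0,-30,0, 0,0,0,0,0,-50,0, 0,0,0,0,0,-20,0]'|egrep 'tool|force:'
python3 -m crank '[0,0,0,0,-48,0,0, 0,0,0,0,-48,0,0, 0,0,0,0,-48,0,0, 0,0,0,0,-48,0,0, 0,0,0,0,-36,0,0]'>/dev/null
python3 -m crank '[0,0,0.14,0,0,0,0, 0,0,0,0,0,0,0]'|egrep 'tool|force:|opening'
python3 go.py 455.3 -404.5 -26 -10
```

```text
tool_pos: [0.4708, -0.1735, -0.0259]
force: [0.4, -0.0, 0.5]
gripper_force: 0.0
clock: 36.78
tool_pos: [0.4708, -0.1737, -0.0259]
orientation: [-180.0, 0.0, 178.2]
force: [-1.1, 0.9, 4.9]
opening: 0.0121
gripper_force: 30.0
tool_pos: [0.472, -0.1738, 0.087]
force: [0.6, 0.6, -1.4]
gripper_force: 30.0
tool_pos: [0.463, -0.4019, 0.0837]
force: [0.8, -0.7, -0.8]
opening: 0.0126
gripper_force: 30.0
turn [ 0.    -0.001  0.003] shift [  7.2  -3.9 109.7] clock 38.275
```

```bash
python3 -m crank '[0,0,0,7.2,-3.9,45,0, 0,0,0,0,0,40,0, 0,0,0,0,0,18,0, 0,0,0,0,0,6.3,0, 0,0,0,0,0,0,0]'|egrep 'tool|force:'
python3 -m crank '[0,0,0,0,0,0,0.6, 0,0,0,0,0,0,0.6, 0,0,0,0,0,0,0.6, 0,0,0,0,0,0,0.6, 0,0,0,0,0,0,0.6]'|egrep 'tool|force:|opening'
python3 -m crank '[0,0,0,0,0,-30,0.6, 0,0,0,0,0,-50,0.6, 0,0,0,0,0,-50,0.6, 0,0,0,30,-50,0,0.6, 0,0,0,30,-50,0,0.6]'>/dev/null
python3 -m crank '[0,0,0,30,-50,0,0.6, 0,0,0,30,-50,0,0.6, 0,0,0,20,-10,0,0.6, 0,0,0,0,0,0,0.6]'
python3 m.py pen_red rest_red pen_yellow rest_yellow pen_blue rest_blue pen_black rest_black
python3 -c "
from h import *
a=eyes.snapshot('top');cv2.imwrite('pics/m8.png',cv2.resize(a[140:280,110:450],(800,329),interpolation=2))"
```

```text
tool_pos: [0.4563, -0.4039, -0.0248]
force: [0.8, -0.2, 0.6]
gripper_force: 30.0
tool_pos: [0.4558, -0.4042, -0.0255]
force: [0.6, 0.2, -0.7]
opening: 0.0514
gripper_force: 0.0
clock: 40.65
tool_pos: [0.2802, -0.5874, 0.1041]
orientation: [180.0, -0.0, 170.0]
force: [0.2, 0.8, 0.1]
opening: 0.0531
gripper_force: 0.0
pen_red top [array([ 456.3, -404.3]), array([ 13.4, 130.2]), -10.0, 0.83]
rest_red top [array([ 454.9, -403.9]), array([ 51.1, 140.3]), -10.0, 0.58]
pen_yellow top [array([470.3, -55.2]), array([ 13.7, 133.4]), -6.4, 0.55]
rest_yellow top [array([467.9, -56.5]), array([ 50.7, 140.6]), -6.6, 0.72]
pen_blue top [array([466.7,  58.3]), array([ 13.5, 132.8]), -0.7, 0.84]
rest_blue top [array([465.3,  55.6]), array([ 51.9, 139. ]), -1.9, 0.81]
pen_black top [array([464. , 163.3]), array([ 12.2, 130.4]), -1.4, 0.8]
rest_black top [array([463.8, 166.6]), array([ 50.1, 138.2]), -0.0, 0.85]
```

View pics/m8.png

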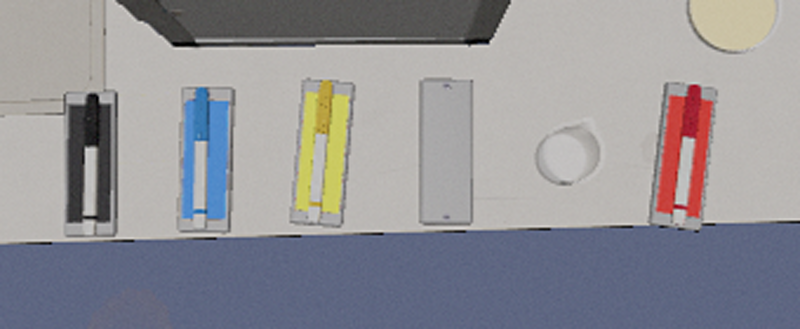

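The picture shows all four pens on their own rests: black at x≈90, blue at 202, yellow at 322 and red at 688. Each is within about 3.5 mm and 2° of its rest. The spare (446) is empty and the beaker (568) has not moved.

```bash
python3 -c "
from plant import ctrl
print(ctrl.close_job())"
```

```text
the job is handed in; nothing more can be done
None
```

I handed the job in with all four pens on the rests of their own colours (measured within about 3.5 mm and 2° in the last top picture), the spare rest empty, the beaker unmoved, and about 41 of the 128 s used; the hand-in gave no verdict.

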